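File the thick sample slab in the thickness rack

TASK

File the thicker of the two white sample slabs in the aluminium thickness rack: of its four slots, use the narrowest one that accepts the slab. Lower the slab into it without dropping it, leave it standing upright on the slot's floor, about centred along the slot, and leave the other slab and the jar as they stand.

Things in the scene. Friction and masses are not known exactly. Their poses are not given: they have to be found in the camera images.
- slab_center (a point): Centre of the slab to file: a loose white moulded plastic slab, 80 mm wide (its x axis), 24 mm thick (its y axis), 100 mm tall (its z axis), about 0.15 to 0.31 kg, standing upright on its narrow edge on the bench; this point is 50 mm above its underside. Its front and back are alike. It can be gripped across its 24 mm thickness from above.
- rack: Aluminium rack fixed to the bench at any yaw, 90 mm deep (x), 262 mm long (y), 38 mm tall; origin: centre of its underside. Four slots run along x, open above and at both ends, set side by side along y: 18 mm wide centred at y -108 mm, 38 wide at -66, 58 wide at -4, 78 wide at +78. Slot floors lie 10 mm above the bench. Walls 14 mm thick, their top 7 mm roof-shaped, guiding a part in.
- thin_slab_center (a point): Centre of the other slab, a bystander: same white plastic, 80 mm wide (x), 14 mm thick (y), 80 mm tall (z), standing on the bench; this point is 40 mm above its underside. Loose, to be left where it is.
- jar: Bystander: white round plastic jar with a white lid, 62 mm across, 95 mm tall, standing loose on the bench; origin at the centre of its underside. To be left where it is. (A small brown bottle, 56 mm across and 110 mm tall, stands near it too.)
Mind the look-alikes: they are no part of the job. What is shaped like the part that bears slab_center but orange is not meant.

How it is judged:
At the end, for the whole second after the job is handed in: The 24 mm slab stands at rest in the rack's 38 mm slot: its centre within 12 mm of the slot's centre line and 25 mm of the slot's middle along its length, its underside on the slot floor (centre within 6 mm of 60 mm above the bench), upright within 10 degrees (y of slab_center in the frame of rack between -0.078 and -0.054 m and x of slab_center in the frame of rack between -0.025 and 0.025 m and z of slab_center in the frame of rack between 0.054 and 0.066 m and angle between slab_center's own z axis and vertical below 0.17 rad and linear speed of slab below 0.02 m/s); the robot touches nothing.
It fails at once if the thick slab is dropped: out of the fingers and falling faster than 0.65 m/s (a fall of about 20 mm) (contact force between the fingers and slab below 0.2 N and linear speed of slab above 0.65 m/s).
It fails at once if the thin slab is moved by more than 30 mm (distance of thin_slab_center from where it was at the start of the episode above 0.03 m).
It fails at once if the jar is moved by more than 30 mm (distance of jar from where it was at the start of the episode above 0.03 m).
It also fails if it takes over 34 s, if anything falls off the work surface, if the arm or the gripper's body presses on something with over 40 N, if the wrist force passes 120 N, or if a joint passes its speed limit or range.

ROBOT

A 6-joint arm with a two-finger parallel gripper is mounted at the origin on the work surface. World frame = base frame: x ahead of the robot, y to its left, z up, the work surface at z = 0. Lengths are in m, angles in rad, forces in N, time in s.
With the tool pointing down it reaches from about 0.4 to 0.925 m from the base axis. Payload 12.5 kg.
Tool frame: the origin (TCP) lies on the centre line of the jaws, within the pads' length; the fingertips stand 17 mm ahead of it and the grasp point (between the pads) lies 2 mm behind it (tip_extent is the x of the fingertips in the tool frame, in m); x points along the fingers, z is the direction in which the jaws open and shut, and the axes are right-handed (so a half turn about x gives the same grasp; the last joint's range is limited). The gripper opens to 95 mm and grips with 3 to 60 N. Pads are 20 mm wide; open, the fingers measure 119 mm over their backs; the gripper's body (75 mm by 180 mm) begins 59 mm behind the grasp point.
Start: joints at [-1.337, 0.491, 1.559, -0, 1.092, -0.106], TCP at [0.208, -0.589, 0.232] pointing down, gripper open.
Joint ranges: [-3.1, 3.1], [-0.84, 2.19], [0.05, 2.79], [-1.13, 4.28], [0.06, 2.93], [-2.69, 2.69]. Speed limits (rad/s): [2.22, 2.22, 2.79, 3.14, 3.14, 3.14].

INTERFACE

Orientations are given as a unit quaternion [w, x, y, z].
In Python, from workcell import * gives the robot as it stands. The module is installed in compiled form; this text tells all that it offers.
- The arm moves only by the tool drive_tool, never from a script. Its argument "plan" is a list of rows, each a list of 3 entries, a list of its own where there are three numbers: the shift along the world's x, y, z in m, then the turn, a rotation vector about the world's x, y, z in rad, then the closure, from 0 (fully open) to 1 (shut). In form: [[[dx, dy, dz], [rx, ry, rz], hand], ...]. A call has 1 to 5 rows; each row shifts and turns the commanded pose from where the row before left it; what a row does not reach is not made up. A row lasts 1/8 s, in which the tool goes at most 62.5 mm and 10.7 degrees, less where a joint would pass 70% of its speed; a pose out of reach is approached as far as the arm can. A call is refused whole if a number of a shift passes 0.0625 or a number of a turn 0.188, either way. A call with a gripper value outside its range is refused whole. The fingers move at their own pace and stop on an object; the grip force is fixed at half the most. Time passes only in rows, so rows that do not move let the fingers close. It gives the time, the measured TCP pose, the force and the opening at its end, in the units of the state.
- get_obs(): the state, without advancing time (a new reading comes with each control period).
- camera(name): name is "scene" or "top" or "wrist"; returns a dict with "frame" (384x512x3 uint8, blue, green, red), "fx", "fy", "cx", "cy" (pixels), "world_from_camera" (4x4, takes a point from camera to world coordinates). Camera axes: x right, y down, z forward; pixel columns grow to the right and rows downward; lengths in m; the calibration is good to about 2 mm. A picture is of the moment at which its call begins. There is no depth.
- finish_job(): hands the job in, once; it reports no verdict.
The state is a dict: "clock": time; "joints": joint angles; "qvel": joint speeds; "effort": joint torques, N m; "ee_pos": TCP position; "orientation": TCP orientation; "contact_force": force on the tool from outside, world axes, zero at the start; "wrist_torque": the same for the moment, N m; "opening": finger opening in m.
Only numpy, scipy, OpenCV 4.12 (cv2) and the standard library are available. Lean on these libraries where they do the work, as an engineer would, in place of code of your own. Each camera call takes 0.05 s, during which the arm holds its last target. There are 200 camera calls.

## Working session

There is one attempt and no reset: what is moved stays moved. The work goes in short steps, Python scripts to look and compute and a tool call to move; the robot and the scene stay as the last step left them, time stands still between calls to the robot, and variables do not carry over. Pictures are saved under pics/ and viewed, about 8 in all and at most 12, crops included, and the job is handed in when it is done.

Besides the shell and the picture viewer there is one more tool, called after "Call:" by a JSON object that holds its "api" and its "payload". drive_tool: Moves the arm, as the interface text tells. Its arguments: {"type":"object","properties":{"plan":{"type":"array","items":{"type":"array"}}},"required":["plan"]}

```bash
mkdir -p pics; cat > h.py <<'E'
from workcell import *
import numpy as np, cv2
def grab(name, fn):
    c=camera(name); cv2.imwrite('pics/'+fn,c['frame']); np.savez('pics/'+fn+'.npz',**{k:c[k] for k in c}); return c
def load(fn): return dict(np.load('pics/'+fn+'.npz'))
def ray(c,u,v,z):
    T=np.array(c['world_from_camera']); d=T[:3,:3]@np.array([(u-c['cx'])/c['fx'],(v-c['cy'])/c['fy'],1]); o=T[:3,3]
    return o+d*(z-o[2])/d[2]
def proj(c,p):
    T=np.linalg.inv(np.array(c['world_from_camera'])); q=T[:3,:3]@np.array(p)+T[:3,3]
    return q[0]/q[2]*c['fx']+c['cx'],q[1]/q[2]*c['fy']+c['cy']
E
python3 - <<'E'
from h import *
for n in('top','scene'):
    c=grab(n,n+'0.png'); print(n,c['fx'],c['cx'],c['cy'],np.round(c['world_from_camera'],3).tolist())
s=get_obs();print({k:np.round(s[k],3).tolist() for k in s})
E
```

```text
top 494.92564891739795 266.7981356795282 187.2991370219131 [[0.023, -0.998, 0.064, 0.524], [-1.0, -0.023, 0.012, -0.047], [-0.01, -0.065, -0.998, 1.198], [0.0, 0.0, 0.0, 1.0]]
scene 388.87680004757004 260.1752097320758 188.16697368049293 [[-0.226, 0.757, -0.613, 1.219], [0.974, 0.178, -0.138, 0.091], [0.004, -0.628, -0.778, 0.829], [0.0, 0.0, 0.0, 1.0]]
{'clock': 0.1, 'joints': [-1.337, 0.492, 1.559, -0.0, 1.092, -0.106], 'qvel': [0.001, -0.003, -0.003, 0.0, 0.002, 0.002], 'effort': [0.002, -61.362, -25.861, 0.069, 0.047, -0.0], 'ee_pos': [0.208, -0.589, 0.231], 'orientation': [0.577, 0.408, 0.578, -0.408], 'contact_force': [0.134, 0.548, 0.524], 'wrist_torque': [-0.009, -0.024, -0.046], 'opening': 0.095}
```

View pics/top0.png

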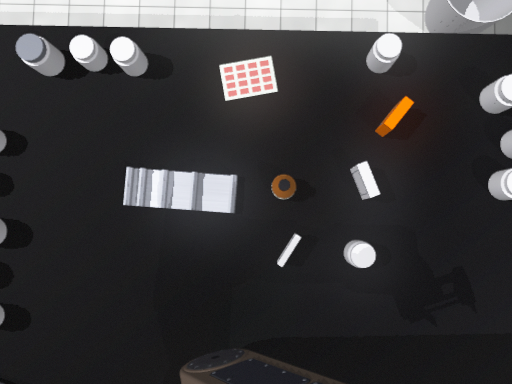

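View pics/scene0.png

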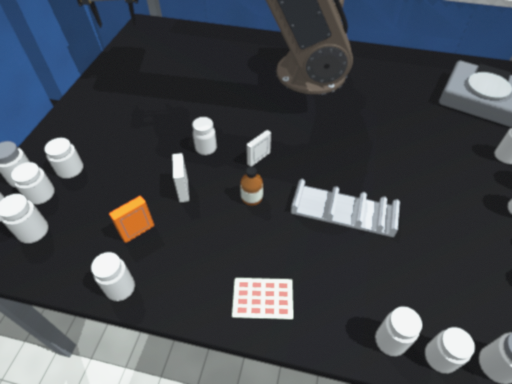

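Top view: the rack is at about (180,190), with its narrow slot on the left. The thick slab is at about (366,180), the thin slab at (288,250), the jar at (360,254) and the brown bottle at (284,187). Next I'll crop the slab and rack for a precise measurement.

```bash
python3 - <<'E'
from h import *
c=load('top0.png');f=c['frame']
a=cv2.resize(f[155:205,340:390],None,fx=8,fy=8,interpolation=cv2.INTER_NEAREST)
b=cv2.resize(f[155:225,115:245],None,fx=6,fy=6,interpolation=cv2.INTER_NEAREST)
o=np.zeros((400+10,790,3),np.uint8);o[:420-10,:780]=b[:410];
cv2.imwrite('pics/rackcrop.png',b);cv2.imwrite('pics/slabcrop.png',a)
g=cv2.cvtColor(f,cv2.COLOR_BGR2GRAY)
for th in(60,120,180,220,240):
    m=(g>th).astype(np.uint8)
    for (n,x0,x1,y0,y1) in(('slab',340,390,155,210),('thin',268,310,228,272),('rack',115,245,155,225)):
        mm=np.zeros_like(m);mm[y0:y1,x0:x1]=m[y0:y1,x0:x1]
        cs,_=cv2.findContours(mm,0,1)
        if not cs: continue
        k=max(cs,key=cv2.contourArea);r=cv2.minAreaRect(k);print(th,n,np.round(r[0],1),np.round(r[1],1),round(r[2],1))
E
```

```text
60 slab [364.5 180.2] [37.5 20.1] 68.2
60 thin [288.2 249.7] [ 9.1 36.4] 32.5
60 rack [180.  189.5] [112.9  39.5] 4.4
120 slab [364.5 180.2] [36.8 19.1] 67.8
120 thin [288.2 250. ] [ 8.1 35.8] 32.6
120 rack [179.5 189.8] [111.1  38.7] 4.8
180 slab [367.9 179.1] [35.5 10.9] 67.6
180 thin [288.4 250.1] [ 6.1 35.2] 32.7
180 rack [216.9 192.8] [29.4 37.2] 3.4
220 slab [367.8 179.1] [35.3 10.2] 67.8
220 thin [288.7 250.1] [ 5.4 34.4] 32.2
220 rack [217.1 192.4] [27.8 36.5] 3.4
240 slab [368.  179.2] [34.9  9.8] 68.2
240 thin [296.5 236. ] [2.7 1.3] 26.6
240 rack [154.6 187.6] [ 6.2 35.1] 2.4
```

View pics/slabcrop.png

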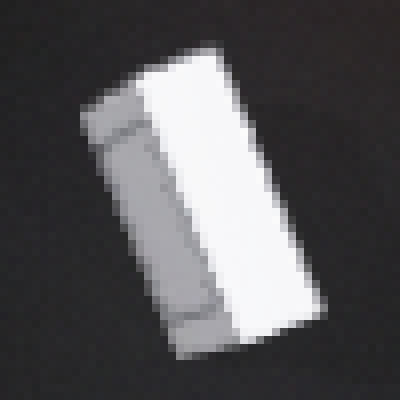

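View pics/rackcrop.png

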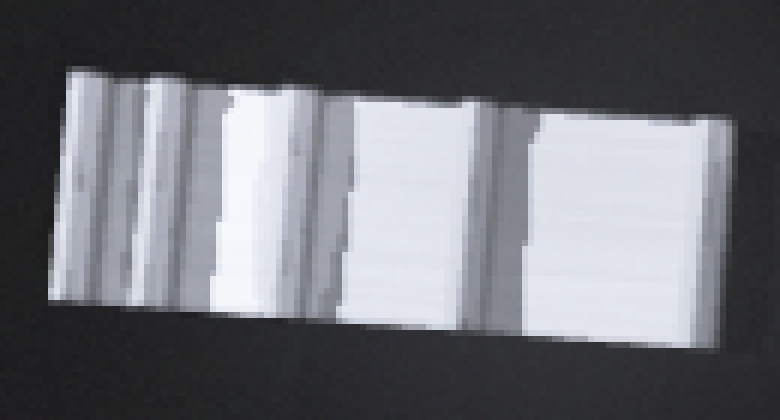

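The slab's top face is clean: its centre is at (367.9,179.1). In the rack crop, the ridges around the second slot are near crop x≈158 and 297. I'll convert both to world coordinates and cross-check against the scene view.

```bash
python3 - <<'E'
from h import *
c=load('top0.png');g=cv2.cvtColor(c['frame'],cv2.COLOR_BGR2GRAY)
def rect(x0,x1,y0,y1,th):
    m=np.zeros_like(g);m[y0:y1,x0:x1]=(g[y0:y1,x0:x1]>th);k=max(cv2.findContours(m,0,1)[0],key=cv2.contourArea)
    return cv2.boxPoints(cv2.minAreaRect(k))
for n,a,z in(('slab',(340,390,155,210,200),.1),('thin',(268,310,228,272,120),.08)):
    P=np.array([ray(c,u,v,z)[:2] for u,v in rect(*a)]);e=np.roll(P,-1,0)-P;l=np.linalg.norm(e,axis=1);i=l.argmax()
    print(n,P.mean(0).round(4),l.round(3),'yaw long',np.degrees(np.arctan2(e[i,1],e[i,0])).round(1))
R=rect(115,245,155,225,100)
print('rack corners px',R.round(1).tolist());
for z in(0,.031):
  P=np.array([ray(c,u,v,z)[:2] for u,v in R]);e=np.roll(P,-1,0)-P;print(z,P.round(3).tolist(),np.linalg.norm(e,axis=1).round(3),np.degrees(np.arctan2(e[:,1],e[:,0])).round(1))
# profile along rack, averaged across depth
ctr=R.mean(0);a=np.radians(4.3);d=np.array([np.cos(a),np.sin(a)]);n=np.array([-d[1],d[0]])
s=np.arange(-58,10,.5)
pr=[np.mean([cv2.getRectSubPix(g,(1,1),tuple(map(float,ctr+d*t+n*w)))[0,0] for w in range(-12,13,2)]) for t in s]
print('ctr',ctr,[(float(t),int(p)) for t,p in zip(s,pr)])
for n,p in(('jar',ray(c,361,254,.095)),('bottle',ray(c,284,186,.11)),('slab',0)): print(n,p)
c2=grab('scene','scene1.png')
b=cv2.resize(c2['frame'][170:245,282:410],None,fx=6,fy=6,interpolation=cv2.INTER_NEAREST);cv2.imwrite('pics/rs.png',b)
E
```

```text
slab [ 0.6181 -0.2581] [0.024 0.079 0.023 0.079] yaw long -157.2
thin [ 0.4562 -0.085 ] [0.08  0.018 0.08  0.018] yaw long -31.5
rack corners px [[122.5, 204.6999969482422], [125.4000015258789, 166.0], [236.8000030517578, 174.3000030517578], [233.89999389648438, 213.0]]
0 [[0.551, 0.316], [0.645, 0.313], [0.631, 0.041], [0.537, 0.045]] [0.095 0.273 0.094 0.271] [ -1.9 -93.  177.3  87.1]
0.031 [[0.55, 0.307], [0.642, 0.304], [0.628, 0.039], [0.537, 0.043]] [0.092 0.266 0.092 0.264] [ -1.9 -93.  177.3  87.1]
ctr [179.64954 189.49622] [(-58.0, 31), (-57.5, 31), (-57.0, 31), (-56.5, 38), (-56.0, 71), (-55.5, 131), (-55.0, 186), (-54.5, 213), (-54.0, 218), (-53.5, 209), (-53.0, 193), (-52.5, 181), (-52.0, 175), (-51.5, 173), (-51.0, 175), (-50.5, 172), (-50.0, 163), (-49.5, 148), (-49.0, 134), (-48.5, 124), (-48.0, 122), (-47.5, 127), (-47.0, 140), (-46.5, 151), (-46.0, 157), (-45.5, 161), (-45.0, 162), (-44.5, 160), (-44.0, 153), (-43.5, 144), (-43.0, 141), (-42.5, 157), (-42.0, 187), (-41.5, 211), (-41.0, 222), (-40.5, 221), (-40.0, 209), (-39.5, 192), (-39.0, 179), (-38.5, 174), (-38.0
[... 672 characters left out ...]
, 143), (-13.5, 132), (-13.0, 129), (-12.5, 136), (-12.0, 148), (-11.5, 156), (-11.0, 161), (-10.5, 163), (-10.0, 163), (-9.5, 161), (-9.0, 159), (-8.5, 156), (-8.0, 152), (-7.5, 157), (-7.0, 180), (-6.5, 207), (-6.0, 222), (-5.5, 227), (-5.0, 229), (-4.5, 229), (-4.0, 229), (-3.5, 229), (-3.0, 229), (-2.5, 229), (-2.0, 229), (-1.5, 229), (-1.0, 229), (-0.5, 228), (0.0, 228), (0.5, 228), (1.0, 228), (1.5, 228), (2.0, 228), (2.5, 228), (3.0, 228), (3.5, 228), (4.0, 228), (4.5, 228), (5.0, 228), (5.5, 228), (6.0, 228), (6.5, 228), (7.0, 228), (7.5, 227), (8.0, 228), (8.5, 228), (9.0, 227), (9.5, 226)]
jar [ 0.45212003 -0.24530905  0.095     ]
bottle [ 0.59775811 -0.07177932  0.11      ]
slab 0
```

View pics/rs.png

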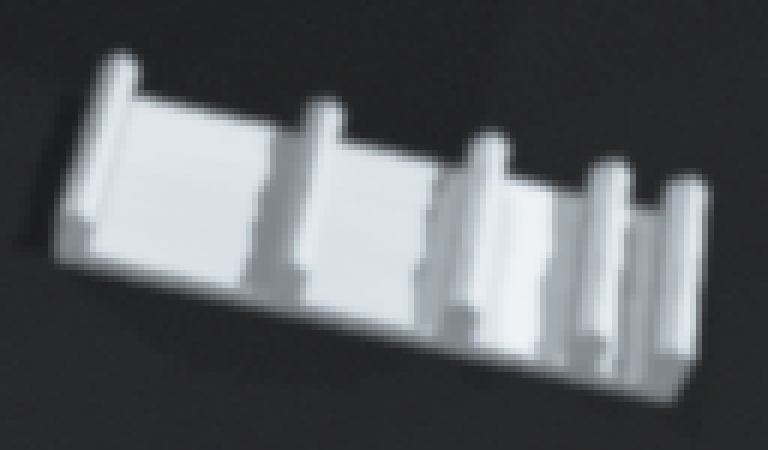

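The scene view confirms the slot order: narrow slot on the right and the 38 mm slot next to it. It is the one between the ridges at profile s=-39.6 and -17.9, which measures about 51.5 mm against the nominal 52. Next I move over the slab and compute the placing target.

```bash
python3 - <<'E'
from h import *
c=load('top0.png');ctr=np.array([179.65,189.5]);a=np.radians(4.3);d=np.array([np.cos(a),np.sin(a)]);n=np.array([-d[1],d[0]])
A=ray(c,*(ctr-39.6*d),.038);B=ray(c,*(ctr-17.9*d),.038);print(A,B,np.linalg.norm(A-B),(A+B)/2)
for w in(-19,19): print([ray(c,*(ctr+s*d+w*n),z).round(4).tolist() for s in(-28.8,) for z in (0,.038)])
# scene check: ridge ends from crop (top ends / bottom ends)
s=load('scene1.png')
for t,b in(((487,140),(462,308)),((612,168),(592,338))):
    print([ray(s,282+p[0]/6-.5,170+p[1]/6-.5,.036).round(4).tolist() for p in(t,b)])
E
```

```text
[0.59371226 0.26504728 0.038     ] [0.59103835 0.21385009 0.038     ] 0.051266973650863884 [0.59237531 0.23944868 0.038     ]
[[0.6409, 0.2473, 0.0], [0.6372, 0.2379, 0.038]]
[[0.5485, 0.2506, 0.0], [0.5478, 0.2412, 0.038]]
[[0.5481, 0.2129, 0.036], [0.6391, 0.2086, 0.036]]
[[0.5513, 0.2662, 0.036], [0.6419, 0.261, 0.036]]
```

Call:
{"api": "drive_tool", "payload": {"plan": [[[0.041,0.033,0],[0,0,0.03],0],[[0.041,0.033,0],[0,0,0.028],0],[[0.041,0.033,0],[0,0,0],0],[[0.041,0.033,0],[0,0,0],0],[[0.041,0.033,0],[0,0,0],0]]}}

```text
clock: 0.78
ee_pos: [0.4145, -0.423, 0.2316]
orientation: [0.589, 0.391, 0.589, -0.391]
contact_force: [1.0, -0.3, 0.6]
opening: 0.0947
```

Call:
{"api": "drive_tool", "payload": {"plan": [[[0.041,0.033,0],[0,0,0],0],[[0.041,0.033,0],[0,0,0],0],[[0.041,0.033,0],[0,0,0],0],[[0.041,0.033,0],[0,0,0],0],[[0.041,0.033,0],[0,0,0],0]]}}

```text
clock: 1.4
ee_pos: [0.6195, -0.258, 0.2315]
orientation: [0.589, 0.391, 0.589, -0.391]
contact_force: [0.1, -0.2, -0.3]
opening: 0.095
```

Call:
{"api": "drive_tool", "payload": {"plan": [[[0,0,0],[0,0,0],0],[[0,0,0],[0,0,0],0]]}}

```text
clock: 1.65
ee_pos: [0.618, -0.2593, 0.2312]
orientation: [0.589, 0.391, 0.589, -0.391]
contact_force: [0.5, -0.9, 0.2]
opening: 0.0953
```

```bash
cat >> h.py <<'E'
def st():
    from scipy.spatial.transform import Rotation as Ro
    s=get_obs();q=np.array(s['orientation']);M=Ro.from_quat(q[[1,2,3,0]]).as_matrix()
    print('t',round(float(s['clock']),2),'p',np.round(s['ee_pos'],4),'jaw',np.degrees(np.arctan2(M[1,2],M[0,2])).round(2),'xax',M[:,0].round(3),'F',np.round(s['contact_force'],1),'open',round(float(s['opening']),4),'q6',np.round(s['joints'][5],2))
E
python3 - <<'E'
from h import *
st();c=grab('wrist','w1.png');print(np.round(c['world_from_camera'],3).tolist())
E
```

```text
t 1.65 p [ 0.618  -0.2593  0.2312] jaw -67.18 xax [-0.001  0.    -1.   ] F [ 0.5 -0.9  0.2] open 0.0953 q6 0.68
[[0.387, -0.885, -0.26, 0.691], [-0.922, -0.371, -0.109, -0.229], [0.0, 0.282, -0.959, 0.384], [0.0, 0.0, 0.0, 1.0]]
```

View pics/w1.png

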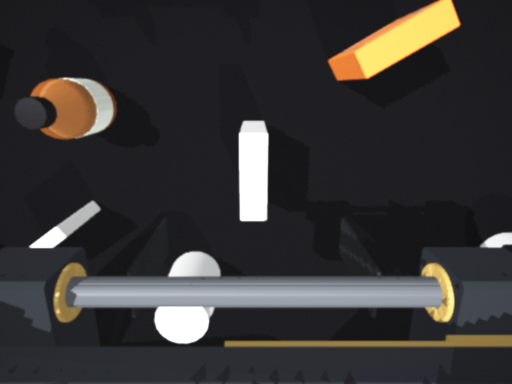

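The wrist view shows the slab upright between the jaws, with its top face at about (239–268, 133–220). It is aligned with the jaws and the surroundings are clear. I'll check its centre from this view, then descend.

```bash
python3 - <<'E'
from h import *
c=load('w1.png')
for p in((253.5,176.5),(253.5,133),(253.5,220),(239,176),(268,176)): print(ray(c,*p,.1).round(4))
E
```

```text
[ 0.6198 -0.259   0.1   ]
[ 0.6548 -0.2443  0.1   ]
[ 0.582  -0.2748  0.1   ]
[ 0.6153 -0.2472  0.1   ]
[ 0.6251 -0.2705  0.1   ]
```

Call:
{"api": "drive_tool", "payload": {"plan": [[[0,0.001,-0.04],[0,0,0],0],[[0,0,-0.04],[0,0,0],0],[[0,0,-0.02],[0,0,0],0]]}}

```text
clock: 2.08
ee_pos: [0.6167, -0.2592, 0.1297]
orientation: [0.588, 0.392, 0.589, -0.392]
contact_force: [-0.2, 0.1, 0.3]
opening: 0.0951
```

Both views agree to about 1 mm. I'll descend the rest of the way and grip.

Call:
{"api": "drive_tool", "payload": {"plan": [[[0.001,0,-0.027],[0,0,0],0],[[0,0,-0.025],[0,0,0],0],[[0,0,0],[0,0,0],0],[[0,0,0],[0,0,0],1],[[0,0,0],[0,0,0],1]]}}

```text
clock: 2.7
ee_pos: [0.6196, -0.2588, 0.081]
orientation: [0.59, 0.392, 0.588, -0.391]
contact_force: [-0.2, 0.4, -0.6]
opening: 0.0806
```

Call:
{"api": "drive_tool", "payload": {"plan": [[[0,0,0],[0,0,0],1],[[0,0,0],[0,0,0],1],[[0,0,0],[0,0,0],1],[[0,0,0],[0,0,0],1],[[0,0,0],[0,0,0],1]]}}

```text
clock: 3.32
ee_pos: [0.6193, -0.2582, 0.0796]
orientation: [0.589, 0.391, 0.589, -0.391]
contact_force: [-0.4, -0.7, 0.9]
opening: 0.0305
```

Call:
{"api": "drive_tool", "payload": {"plan": [[[0,0,0],[0,0,0],1],[[0,0,0],[0,0,0],1],[[0,0,0],[0,0,0],1],[[0,0,0],[0,0,0],1]]}}

```text
clock: 3.82
ee_pos: [0.6193, -0.2583, 0.0796]
orientation: [0.589, 0.391, 0.589, -0.391]
contact_force: [0.9, 0.2, -0.7]
opening: 0.0241
```

Call:
{"api": "drive_tool", "payload": {"plan": [[[0,0,0.01],[0,0,0],1],[[0,0,0.01],[0,0,0],1],[[0,0,0],[0,0,0],1]]}}

```text
clock: 4.2
ee_pos: [0.6197, -0.2585, 0.1009]
orientation: [0.59, 0.391, 0.588, -0.391]
contact_force: [-1.0, -0.5, -3.1]
opening: 0.0236
```

The grip holds: the opening is 24 mm and about 3 N of weight shows. I'll lift, then carry the slab over the bottle.

Call:
{"api": "drive_tool", "payload": {"plan": [[[0,0,0.02],[0,0,0],1],[[0,0,0.035],[0,0,0],1],[[0,0,0.035],[0,0,0],1],[[0,0,0.035],[0,0,0],1],[[0,0,0.02],[0,0,0],1]]}}

```text
clock: 4.82
ee_pos: [0.6195, -0.2583, 0.2466]
orientation: [0.59, 0.391, 0.588, -0.391]
contact_force: [0.2, 0.4, -3.0]
opening: 0.024
```

Call:
{"api": "drive_tool", "payload": {"plan": [[[-0.001,0.02,0],[0,0,-0.04],1],[[-0.002,0.04,0],[0,0,-0.045],1],[[-0.003,0.045,0],[0,0,-0.045],1],[[-0.003,0.045,0],[0,0,-0.045],1],[[-0.003,0.045,0],[0,0,-0.045],1]]}}

```text
clock: 5.45
ee_pos: [0.6069, -0.0618, 0.2446]
orientation: [0.542, 0.454, 0.542, -0.454]
contact_force: [0.5, -0.4, -3.0]
opening: 0.024
```

Call:
{"api": "drive_tool", "payload": {"plan": [[[-0.003,0.045,0],[0,0,-0.045],1],[[-0.003,0.045,0],[0,0,-0.045],1],[[-0.003,0.045,0],[0,0,-0.045],1],[[-0.002,0.045,0],[0,0,-0.045],1],[[-0.002,0.045,0],[0,0,-0.045],1]]}}

```text
clock: 6.08
ee_pos: [0.594, 0.1631, 0.2447]
orientation: [-0.488, -0.512, -0.488, 0.512]
contact_force: [-0.4, 0.1, -2.7]
opening: 0.0242
```

Call:
{"api": "drive_tool", "payload": {"plan": [[[0,0.04,0],[0,0,0],1],[[0,0.025,0],[0,0,0],1],[[0,0.011,0],[0,0,0],1],[[0,0,0],[0,0,0],1],[[0,0,0],[0,0,0],1]]}}

```text
clock: 6.7
ee_pos: [0.5944, 0.2368, 0.2446]
orientation: [-0.488, -0.512, -0.488, 0.512]
contact_force: [0.1, 0.0, -1.8]
opening: 0.024
```

```bash
python3 - <<'E'
from h import *
st();c=grab('scene','s2.png');grab('wrist','w2.png');t=grab('top','t2.png')
o=np.hstack([cv2.resize(c['frame'][60:260,230:430],(400,400)),cv2.resize(t['frame'][120:240,110:230],(400,400),interpolation=cv2.INTER_NEAREST)])
cv2.imwrite('pics/m2.png',o)
E
```

```text
t 6.7 p [0.5944 0.2368 0.2446] jaw -92.75 xax [-0. -0. -1.] F [ 0.1  0.  -1.8] open 0.024 q6 1.89
```

View pics/m2.png

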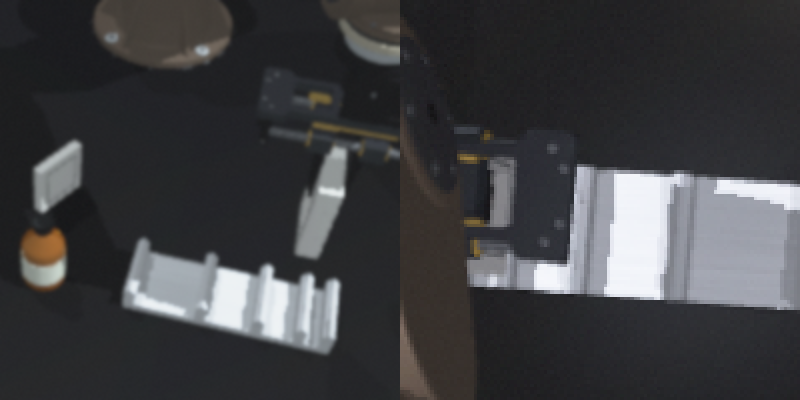

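View pics/w2.png

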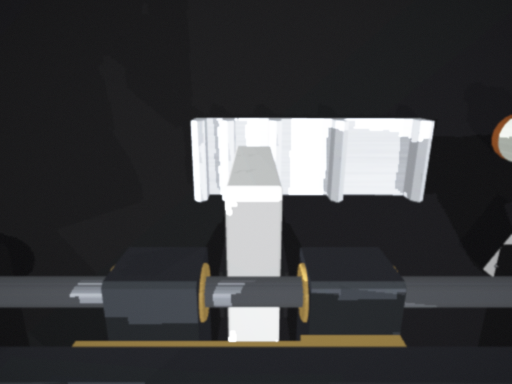

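The scene and top views show the slab held upright above the second slot. In the wrist view, the ridge lines at cols ≈201, 229, 284, 338 and 421 let me check the lateral position of the slot.

```bash
python3 - <<'E'
from h import *
c=load('w2.png');g=cv2.cvtColor(c['frame'],cv2.COLOR_BGR2GRAY)
for r in (128,150,185):
    print(r,'ridge rays',[ (u,ray(c,u,r,.038).round(4)[:2].tolist()) for u in(201,229,284,338,422)])
    print(g[r-2:r+3,185:245].mean(0).astype(int).tolist());print(g[r-2:r+3,270:300].mean(0).astype(int).tolist());print(g[r-2:r+3,325:350].mean(0).astype(int).tolist());print(g[r-2:r+3,405:440].mean(0).astype(int).tolist())
E
```

```text
128 ridge rays [(201, [0.6322, 0.2896]), (229, [0.6307, 0.2599]), (284, [0.6279, 0.2016]), (338, [0.625, 0.1443]), (422, [0.6206, 0.0551])]
[28, 28, 28, 28, 36, 98, 218, 253, 255, 255, 254, 253, 240, 224, 220, 218, 220, 231, 237, 226, 197, 197, 220, 232, 234, 234, 234, 233, 226, 205, 196, 203, 232, 248, 253, 254, 255, 255, 255, 255, 255, 254, 252, 247, 245, 245, 245, 245, 238, 223, 227, 235, 236, 236, 236, 237, 237, 237, 237, 241]
[255, 255, 255, 255, 255, 254, 251, 247, 245, 245, 245, 244, 240, 237, 237, 237, 237, 237, 237, 237, 241, 252, 255, 255, 255, 255, 255, 255, 255, 255]
[254, 254, 252, 234, 214, 208, 194, 188, 195, 202, 217, 229, 232, 238, 247, 251, 252, 253, 253, 248, 243, 242, 241, 239, 236]
[254, 254, 254, 254, 254, 253, 248, 238, 234, 234, 234, 234, 234, 235, 242, 252, 255, 255, 255, 255, 255, 255, 255, 255, 254, 252, 245, 231, 164, 69, 27, 26, 28, 29, 28]
150 ridge rays [(201, [0.6087, 0.2918]), (229, [0.6072, 0.2616]), (284, [0.6042, 0.2021]), (338, [0.6013, 0.1438]), (422, [0.5968, 0.0529])]
[29, 29, 28, 28, 28, 34, 93, 218, 254, 255, 255, 255, 254, 248, 237, 240, 243
[... 831 characters left out ...]
5, 122, 231, 254, 255, 255, 254, 252, 244, 241, 242, 243, 244, 241, 231, 198, 193, 216, 231, 234, 234, 234, 234, 233, 225, 204, 201, 228, 250, 254, 255, 255, 255, 254, 251, 241, 230, 224, 223, 222, 222, 222, 223, 223, 223, 222, 222, 223, 223, 223, 222, 223, 223]
[221, 221, 221, 221, 221, 221, 221, 221, 220, 217, 216, 224, 232, 236, 236, 236, 236, 237, 237, 242, 252, 255, 255, 255, 255, 255, 255, 255, 255, 255]
[190, 186, 172, 158, 155, 157, 172, 188, 193, 193, 193, 192, 193, 198, 210, 220, 223, 225, 230, 237, 239, 240, 240, 240, 240]
[154, 153, 152, 152, 151, 152, 157, 171, 186, 190, 190, 190, 190, 190, 191, 192, 202, 214, 210, 171, 86, 28, 21, 21, 20, 21, 21, 20, 20, 21, 19, 20, 21, 21, 21]
```

The wrist view puts the slot centre line at y≈0.2374 and the TCP is at 0.2368, so it is aligned. I'll lower in stages; floor contact is expected at a TCP height of about 0.0896.

Call:
{"api": "drive_tool", "payload": {"plan": [[[0,0.0005,-0.02],[0,0,0],1],[[0,0,-0.03],[0,0,0],1],[[0,0,-0.03],[0,0,0],1],[[0,0,-0.025],[0,0,0],1],[[0,0,-0.01],[0,0,0],1]]}}

```text
clock: 7.48
ee_pos: [0.5941, 0.2376, 0.1284]
orientation: [-0.488, -0.511, -0.488, 0.512]
contact_force: [-1.1, -0.3, -2.9]
opening: 0.0239
```

Call:
{"api": "drive_tool", "payload": {"plan": [[[0,0,-0.008],[0,0,0],1],[[0,0,-0.008],[0,0,0],1],[[0,0,-0.008],[0,0,0],1],[[0,0,-0.006],[0,0,0],1],[[0,0,0],[0,0,0],1]]}}

```text
clock: 8.1
ee_pos: [0.5942, 0.2382, 0.0993]
orientation: [-0.488, -0.511, -0.488, 0.512]
contact_force: [-0.5, 0.7, -2.3]
opening: 0.024
```

No contact on the way in. Now slow steps down to the floor.

Call:
{"api": "drive_tool", "payload": {"plan": [[[0,0,-0.003],[0,0,0],1],[[0,0,-0.003],[0,0,0],1],[[0,0,-0.001],[0,0,0],1],[[0,0,0],[0,0,0],1]]}}

```text
clock: 8.6
ee_pos: [0.5943, 0.2382, 0.0926]
orientation: [-0.488, -0.512, -0.488, 0.512]
contact_force: [0.1, -0.5, -1.4]
opening: 0.0239
```

Call:
{"api": "drive_tool", "payload": {"plan": [[[0,0,-0.001],[0,0,0],1],[[0,0,0],[0,0,0],1]]}}

```text
clock: 8.85
ee_pos: [0.5943, 0.2382, 0.0916]
orientation: [-0.488, -0.512, -0.488, 0.512]
contact_force: [0.1, 0.8, -2.4]
opening: 0.024
```

Call:
{"api": "drive_tool", "payload": {"plan": [[[0,0,-0.001],[0,0,0],1],[[0,0,0],[0,0,0],1]]}}

```text
clock: 9.1
ee_pos: [0.5943, 0.2382, 0.0906]
orientation: [-0.488, -0.512, -0.488, 0.512]
contact_force: [-0.4, -1.0, -2.4]
opening: 0.024
```

Call:
{"api": "drive_tool", "payload": {"plan": [[[0,0,-0.001],[0,0,0],1],[[0,0,0],[0,0,0],1]]}}

```text
clock: 9.35
ee_pos: [0.5943, 0.2382, 0.0896]
orientation: [-0.488, -0.512, -0.488, 0.512]
contact_force: [-0.1, 0.1, -2.6]
opening: 0.0236
```

Call:
{"api": "drive_tool", "payload": {"plan": [[[0,0,-0.0005],[0,0,0],1],[[0,0,0],[0,0,0],1],[[0,0,0],[0,0,0],1]]}}

```text
clock: 9.72
ee_pos: [0.5944, 0.2382, 0.0896]
orientation: [0.488, 0.512, 0.488, -0.512]
contact_force: [-1.5, -0.8, 5.4]
opening: 0.024
```

Floor contact: +5.4 N at z=0.0896, as predicted. I'll release, check that the opening has grown, then retreat straight up.

Call:
{"api": "drive_tool", "payload": {"plan": [[[0,0,0],[0,0,0],0.65],[[0,0,0],[0,0,0],0.5],[[0,0,0],[0,0,0],0.4],[[0,0,0],[0,0,0],0.4],[[0,0,0],[0,0,0],0.4]]}}

```text
clock: 10.35
ee_pos: [0.5944, 0.2382, 0.0891]
orientation: [-0.488, -0.512, -0.488, 0.512]
contact_force: [0.6, -0.2, 0.7]
opening: 0.057
```

```bash
python3 - <<'E'
from h import *
st()
E
```

```text
t 10.35 p [0.5944 0.2382 0.0891] jaw -92.71 xax [ 0. -0. -1.] F [ 0.6 -0.2  0.7] open 0.057 q6 1.9
```

Call:
{"api": "drive_tool", "payload": {"plan": [[[0,0,0.015],[0,0,0],0.4],[[0,0,0.04],[0,0,0],0.4],[[0,0,0.05],[0,0,0],0.4],[[0,0,0.04],[0,0,0],0.4],[[-0.03,-0.03,0],[0,0,0],0.4]]}}

```text
clock: 10.98
ee_pos: [0.5659, 0.2091, 0.2381]
orientation: [0.49, 0.514, 0.487, -0.509]
contact_force: [-0.6, -0.2, -1.6]
opening: 0.0571
```

Call:
{"api": "drive_tool", "payload": {"plan": [[[-0.03,-0.05,0],[0,0,0],0.4],[[-0.02,-0.05,0],[0,0,0],0.4],[[-0.02,-0.05,0],[0,0,0],0.4],[[0,0,0],[0,0,0],0.4],[[0,0,0],[0,0,0],0.4]]}}

```text
clock: 11.6
ee_pos: [0.4948, 0.0584, 0.235]
orientation: [0.488, 0.512, 0.488, -0.511]
contact_force: [0.1, 0.1, -1.2]
opening: 0.0572
```

```bash
python3 - <<'E'
from h import *
st();c=grab('scene','s3.png');t=grab('top','t3.png')
o=np.hstack([cv2.resize(c['frame'][100:260,150:410],(480,295)),cv2.resize(t['frame'][130:230,110:210],(295,295),interpolation=cv2.INTER_NEAREST)])
cv2.imwrite('pics/m3.png',o)
E
```

```text
t 11.6 p [0.4948 0.0584 0.235 ] jaw -92.74 xax [ 0.002  0.    -1.   ] F [ 0.1  0.1 -1.2] open 0.0572 q6 1.6
```

View pics/m3.png

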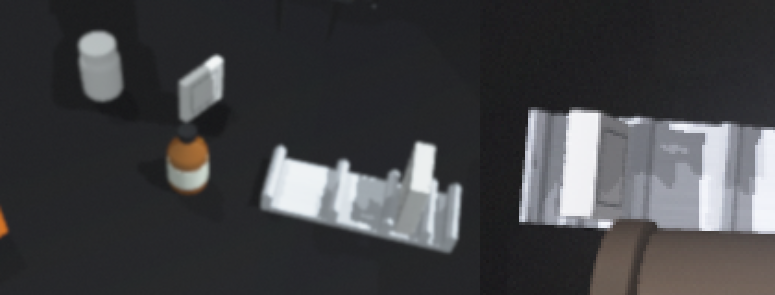

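The slab stands in the second slot. The jar, thin slab and bottle are where they were. I'll measure its top face in both views numerically.

```bash
python3 - <<'E'
from h import *
c=load('t3.png');g=cv2.cvtColor(c['frame'],cv2.COLOR_BGR2GRAY)
m=np.zeros_like(g);m[155:215,130:158]=(g[155:215,130:158]>243)
k=max(cv2.findContours(m,0,1)[0],key=cv2.contourArea);r=cv2.minAreaRect(k);print(r)
p=ray(c,*r[0],.11);P=np.array([ray(c,u,v,.11)[:2] for u,v in cv2.boxPoints(r)]);e=np.roll(P,-1,0)-P
print('top centre',p,np.linalg.norm(e,axis=1).round(3),np.degrees(np.arctan2(e[:,1],e[:,0])).round(1))
d=p[:2]-np.array([.5937,.2382]);a=np.radians(177.3)
print('offset along slot, across', d@[np.cos(a),np.sin(a)], d@[-np.sin(a),np.cos(a)])
s=load('s3.png')
# scene: slab top-face corners seen in crop (scale 480/260)
for q in((414,145),(436,147),(428,180),(404,176)): print(ray(s,150+q[0]*260/480-.5,100+q[1]*160/295-.5,.11).round(3))
a0=load('top0.png')['frame'].astype(int);d=abs(a0-c['frame'])
print('change thin',d[228:272,278:305].mean(),'jar',d[238:270,340:380].mean())
E
```

```text
((151.5, 205.0), (1.0, 0.0), 180.0)
top centre [0.54919465 0.21901003 0.11      ] [0.    0.002 0.    0.002] [  0.   91.3   0.  -88.7]
offset along slot, across 0.04355197008415628 0.021265156161481905
[0.558 0.225 0.11 ]
[0.555 0.253 0.11 ]
[0.614 0.245 0.11 ]
[0.614 0.215 0.11 ]
change thin 13.47699214365881 jar 38.5953125
```

The threshold was too high for the shaded scene, and the arm covers part of the top view. I'll redo it with a lower threshold and check the bystanders in the scene view.

```bash
python3 - <<'E'
from h import *
c=load('t3.png');g=cv2.cvtColor(c['frame'],cv2.COLOR_BGR2GRAY)
print(g[185,126:165].tolist())
for th in(215,225,232):
    m=np.zeros_like(g);m[155:215,134:154]=(g[155:215,134:154]>th)
    m=cv2.morphologyEx(m,cv2.MORPH_OPEN,np.ones((5,5)))
    k=max(cv2.findContours(m,0,1)[0],key=cv2.contourArea);r=cv2.minAreaRect(k)
    p=ray(c,*r[0],.11);d=p[:2]-np.array([.5937,.2382]);a=np.radians(177.3)
    print(th,np.round(r[0]+r[1],1),r[2],p.round(4),'along',round(d@[np.cos(a),np.sin(a)],4),'across',round(d@[-np.sin(a),np.cos(a)],4))
A=cv2.cvtColor(load('scene0.png')['frame'],6);B=cv2.cvtColor(load('s3.png')['frame'],6)
for n,(x0,x1,y0,y1) in dict(jar=(185,222,112,160),thin=(240,278,126,170)).items():
    q=[]
    for G in(A,B):
        w=G[y0:y1,x0:x1];t,m=cv2.threshold(w,0,255,8);k=max(cv2.findContours(m,0,1)[0],key=cv2.contourArea);q.append(cv2.boundingRect(k))
    print(n,q)
E
```

```text
[208, 150, 117, 137, 135, 113, 103, 119, 132, 133, 134, 134, 201, 237, 242, 241, 241, 241, 241, 240, 240, 240, 239, 172, 108, 113, 115, 115, 117, 117, 116, 116, 109, 120, 123, 120, 119, 118, 119]
215 [143.2 185.   10.3  34.9] 5.194429397583008 [0.5929 0.2391 0.11  ] along 0.0009 across -0.0009
225 [143.3 185.    9.9  34.7] 4.39870548248291 [0.5929 0.2388 0.11  ] along 0.0008 across -0.0005
232 [143.4 185.    9.5  34.8] 4.763641834259033 [0.5929 0.2386 0.11  ] along 0.0008 across -0.0004
jar [(7, 5, 25, 38), (7, 5, 24, 38)]
thin [(7, 4, 24, 36), (7, 4, 24, 36)]
```

The slab's top is within 1 mm of the slot centre, so it is upright and centred, and the bystanders haven't moved. The arm is clear, so I'm handing in.

```bash
python3 -c "
from workcell import *
print(finish_job())"
```

```text
the job is handed in; nothing more can be done
None
```

The 24 mm slab is standing in the rack's 38 mm slot, and I handed the job in at about 11.6 s of the 34 s allowed. `finish_job()` gives no verdict.

I found the slab and the slot in the top, scene and wrist views, which agreed to within about 3 mm. I gripped the slab across its thickness, carried it over the bottle, and lowered it in small steps. It touched the floor at +5.4 N, at the height I had predicted (TCP 0.0896 m). I then released it and backed the arm away.

**Last checks:**
- **Position:** in the top view, the slab's top centre is within 1 mm of the slot's middle, both along and across it.
- **Upright:** I did not measure its tilt separately. The centred top and the scene picture both show it upright.
- **Bystanders:** the outlines of the jar and thin slab in the scene view match the start to within 1 pixel.

**Checks that disagreed:**
- My first pass at the final measurement used too bright a threshold and gave a meaningless slab position. Lowering it gave the result above.
- A comparison of the top view before and after showed changes around the jar and thin slab. I put these down to the arm and its shadow, and relied on the scene view instead.
- Scene-view corners I read by eye put the slab's top about 8 mm off along the slot and 4 mm across. They are coarse and still within the limits.

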